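# Weigh the candy jar on the spring scale

### The arm

A 6-joint arm with a two-finger parallel gripper is mounted at the origin on the work surface. World frame = base frame: x ahead of the robot, y to its left, z up, the work surface at z = 0. Lengths are in mm, angles in rad, forces in N, time in s.
With the tool pointing down it reaches from about 400 to 925 mm from the base axis. Payload 3.4 kg.
Tool frame: the origin (TCP) lies at the very end of the fingers, on their centre line; the grasp point (between the pads) lies 19 mm behind it; x points along the fingers, z is the direction in which the jaws open and shut, and the axes are right-handed (so a half turn about x gives the same grasp; the last joint's range is limited). The gripper opens to 85 mm and grips with 20 to 120 N. Pads are 22 mm wide; open, the fingers measure 114 mm over their backs; the gripper's body (76 mm by 85 mm) begins 54 mm behind the grasp point. The pads swing forward as they close: fully open they stand 13 mm farther back than shut.
Start: joints at [1.079, 0.307, 1.506, -0, 1.328, -0.073], TCP at [233.33, 525.536, 231.305] pointing down, gripper open.
Joint ranges: [-3.12, 3.12], [-1.05, 2.28], [0.14, 2.33], [-1.42, 4.57], [0.1, 2.73], [-2.68, 2.68]. Speed limits (rad/s): [2.57, 2.57, 3.14, 3.14, 3.14, 3.14].

### API

Orientations are given as a unit quaternion [w, x, y, z].
In Python, from rig import arm, eyes gives the robot as it stands.
- The arm moves only by the tool send_rows, never from a script. Its argument "deltas" is a list that holds one entry, the list of rows, each a list of 7 numbers: the shift along the tool's x, y, z in mm, then the turn, a rotation vector about the tool's x, y, z in rad, then the gripper's target within -1 to 1 (fully open at 1, half-way at 0, shut at -1). A call has 1 to 8 rows; each row shifts and turns the commanded pose from where the row before left it, along the tool's axes as they then stand; what a row does not reach is not made up. A row lasts 1/10 s, in which the tool goes at most 50 mm and 8.59 degrees, less where a joint would pass 70% of its speed; a pose out of reach is approached as far as the arm can. A call with a gripper value outside its range is refused whole. The fingers move at their own pace and stop on an object; the grip force is fixed at half the most. Time passes only in rows, so rows that do not move let the fingers close. It gives the time, the measured TCP pose, the force and the opening at its end, in the units of the state.
- arm.state(): the state, without advancing time (a new reading comes with each control period).
- eyes.grab_frame(name): name is "scene" or "top" or "wrist"; returns a dict with "image" (384x512x3 uint8, red, green, blue), "z_map" (384x512 float32, mm along the optical axis (not along the pixel's ray), 0 where there is no reading), "fov_y" (degrees; the focal length in pixels is half the picture's height over the tangent of half this angle, whatever the lens; pixels are square), "cx", "cy" (the principal point, pixels), "dist_coeffs" ([k1, k2, p1, p2, k3] as OpenCV has them; the pictures are not rectified), "rvec" (rotation vector, rad) and "tvec" (3), from world to camera coordinates, as OpenCV has them; the wrist camera has in their place "hand_eye" (4x4, takes a point from camera to tool coordinates, whose origin is the TCP and whose axes are the tool frame's). Camera axes: x right, y down, z forward; pixel columns grow to the right and rows downward; lengths in mm; the calibration is good to about 2 mm. A picture is of the moment at which its call begins: read the wrist's pose just before it.
- arm.hand_in(): hands the job in, once; it reports no verdict.
The state is a dict: "t": time; "joint_positions": joint angles; "qd": joint speeds; "tau": joint torques, N m; "tcp_pos": TCP position; "ee_rot": TCP orientation; "ft_force": force on the tool from outside, world axes, zero at the start; "wrist_torque": the same for the moment, N m; "grip_width": finger opening in mm.
Only numpy, scipy, OpenCV 4.12 (cv2) and the standard library are available. Lean on these libraries where they do the work, as an engineer would, in place of code of your own. Each camera call takes 0.05 s, during which the arm holds its last target.

### The job

Weigh the candy jar: pick up its wire carrier by the wooden grip, hang its bail on the hook of the spring scale, and, still holding it, let the weight down slowly until the scale carries all of it and the pointer would stay where it is; only then let go, so that the hook does not jump or visibly bob, and leave the carrier hanging still. Keep the jar upright, never drag the hook down past the end of its marked scale or push hard on the scale, and leave the bell, remote and key holder alone.

Things in the scene. Friction and masses are not known exactly. Their poses are not given: they have to be found in the camera images.
- carrier: Wire carrier with a glass candy jar clamped in, one rigid loose piece, 300 to 900 g (unknown); stands on the tray. Origin: underside centre, z up. Foot 86 mm across, jar 66, strap over lid at z 78 mm. 6 mm wire bail in local y-z plane: legs at y = +-40 mm up to z 139, joined by a flat inverted V. Window under it, open along local x, is 74 wide, 58 high. Faces +x and -x alike
- bail_apex (a point): Centre line of the bail wire at its apex, 143 mm above the carrier's underside, on its vertical axis: the part that rests in the hook's saddle. Axes as the carrier's
- grip (a point): Centre of the upright wooden grip block, 22 x 22 mm in plan (faces along carrier x and y), 36 mm tall, 181 mm above the carrier's underside, on its axis; a thin stem joins it to the bail apex below
- scale: Spring scale, fixed: steel foot 150 x 140 x 12 mm (local x -20 to 130), white column 40 (local x 0 to 40) x 46 x 250 mm tall; a hook on a vertical sprung slide sticks out of the column along local -x; ticked face (5 mm marks, 0 to 55) with pointer on its local -y side. Origin: underside, middle of the column's local -x face; z up
- hook (a joint): Downward travel of the sprung hook and pointer (m): 0 unloaded at rest; marked scale ends at 0.055, hard stop at 0.060. Spring: 200 N per metre (m kg settles at m*9.81/200), lightly damped, so hook and load bob when let go out of balance: letting go within about 0.3 N of balance keeps the hook below 0.05 m/s, which is gentle enough
- hook_saddle (a point): Bottom of the hook's V saddle, centre line of its 8 mm bar; moves with the hook; 209 mm above the top unloaded, 85 mm out from the column. Axes as the scale's. The bail crosses at right angles: carrier x along scale x, either way round. Bar rises 16 mm to the open tip 22 mm further out (-x); column side rises 10 mm over 28 mm, then level. A hung bail's centre line is 7 mm above this point
- tray: Marble-look tray, fixed, 200 (x) x 160 (y) mm, floor 6 mm and rim 10 mm above the cabinet top; origin at the centre of its underside
- bell: Bystander: chrome desk bell, 80 mm across, 56 mm tall, loose; origin at the centre of its underside
- remote: Bystander: black remote, 160 (x) x 44 x 16 mm, loose; origin at the centre of its underside
- key_holder: Bystander: open silicone key holder, 85 (x) x 65 x 28 mm, loose; origin at the centre of its underside
Things that resemble listed ones, but are neither listed nor needed, are in the scene too. What is shaped like the carrier but blue is not meant.

How it is judged:
By the outcome, as a careful person would: the job done as asked, in the order asked, and still so for the second after the job is handed in, with the robot touching nothing.
It also fails if it takes over 54 s, if anything falls off the work surface, if the arm or the gripper's body presses on something with over 40 N, if the wrist force passes 120 N, or if a joint passes its speed limit or range.

## Working session

There is one attempt and no reset: what is moved stays moved. The work goes in short steps, Python scripts to look and compute and a tool call to move; the robot and the scene stay as the last step left them, time stands still between calls to the robot, and variables do not carry over. Pictures are saved under pics/ and viewed, and the job is handed in when it is done.

Besides the shell and the picture viewer there is one more tool, called after "Emit:" by a JSON object that holds its "fn" and its "kwargs", one argument or row to a line. send_rows: Moves the arm, as the interface text tells. Its arguments: {"type":"object","properties":{"deltas":{"type":"array"}},"required":["deltas"]}

```bash
ls; mkdir -p pics; cat > h.py <<'E'
import numpy as np,cv2,pickle
from rig import arm,eyes
def grab(n,save):
    s=arm.state(); f=eyes.grab_frame(n); f['state']=s
    cv2.imwrite(f'pics/{save}.png',f['image'][:,:,::-1]); pickle.dump(f,open(f'pics/{save}.pkl','wb')); return f
def load(n): return pickle.load(open(f'pics/{n}.pkl','rb'))
def qR(q):
    from scipy.spatial.transform import Rotation as R
    return R.from_quat([q[1],q[2],q[3],q[0]]).as_matrix()
def K(f):
    F=f['image'].shape[0]/2/np.tan(np.radians(f['fov_y'])/2)
    return np.array([[F,0,f['cx']],[0,F,f['cy']],[0,0,1.]])
def pose(f): # cam->world R,t
    if 'hand_eye' in f:
        H=np.array(f['hand_eye']);Rt=qR(f['state']['ee_rot']);p=np.array(f['state']['tcp_pos'])
        return Rt@H[:3,:3],Rt@H[:3,3]+p
    R=cv2.Rodrigues(np.array(f['rvec'],float))[0];return R.T,-R.T@np.array(f['tvec'],float).ravel()
def rays(f,uv):
    uv=np.array(uv,float).reshape(-1,1,2)
    n=cv2.undistortPoints(uv,K(f),np.array(f['dist_coeffs'],float)).reshape(-1,2)
    return np.c_[n,np.ones(len(n))]
def onplane(f,uv,z):
    R,t=pose(f);d=rays(f,uv)@R.T;s=(z-t[2])/d[:,2];return t+d*s[:,None]
def depthpt(f,uv):
    uv=np.array(uv).reshape(-1,2).astype(int);R,t=pose(f);d=rays(f,uv);z=f['z_map'][uv[:,1],uv[:,0]]
    return (d*z[:,None])@R.T+t
def cloud(f):
    h,w=f['z_map'].shape;u,v=np.meshgrid(range(w),range(h));uv=np.c_[u.ravel(),v.ravel()]
    P=depthpt(f,uv);P[f['z_map'].ravel()==0]=np.nan;return P.reshape(h,w,3)
def proj(f,P):
    R,t=pose(f);r=cv2.Rodrigues(R.T)[0];return cv2.projectPoints(np.array(P,float).reshape(-1,3),r,-R.T@t,K(f),np.array(f['dist_coeffs'],float))[0].reshape(-1,2)
E
python3 - <<'E'
from h import *
print(arm.state())
for n in ['scene','top','wrist']:
    f=grab(n,n+'0'); print(n,f['fov_y'],f['dist_coeffs'],pose(f)[1])
a=[load(n+'0')['image'] for n in ['scene','top','wrist']]
E
```

```text
pics
{'t': 0.0, 'joint_positions': array([ 1.07948909e+00,  3.07607704e-01,  1.50766444e+00,  1.38392491e-05,
        1.32840434e+00, -7.34945186e-02]), 'qd': array([-0.00064731,  0.00032286, -0.00155608, -0.00029568, -0.00157697,
       -0.00141365]), 'tau': array([ 1.01270372e-03, -4.57541442e+01, -2.51917988e+01,  5.06760671e-06,
        1.31316239e-02,  1.26846732e-05]), 'tcp_pos': array([233.0003749 , 524.91823932, 230.36454284]), 'ee_rot': array([ 0.59217677, -0.38578387,  0.59347234,  0.38508189]), 'ft_force': array([-0.41526668,  0.08585111, -0.4729899 ]), 'wrist_torque': array([ 0.04682561, -0.02518928,  0.01121748]), 'grip_width': 85.54067289466118}
scene 45.991394918496795 [-0.16282572  0.          0.          0.          0.        ] [1041.90553589 -491.90232968  995.41615228]
top 44.10948881429722 [-0.01069738  0.          0.          0.          0.        ] [ 335.30638659  -29.21906862 1432.11864271]
wrist 58.16526376048456 [0.01946643 0.         0.         0.         0.        ] [161.9896059  556.38310554 372.54162853]
```

View pics/scene0.png

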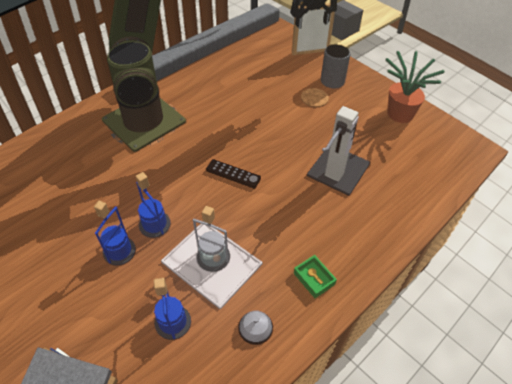

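View pics/top0.png

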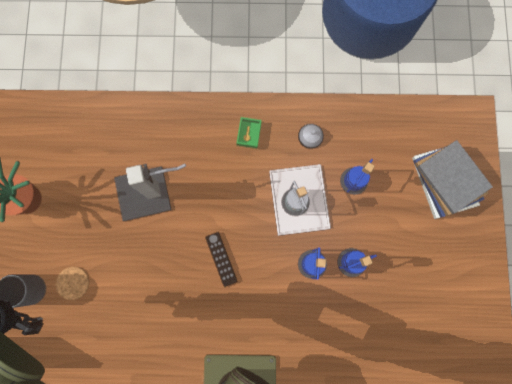

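View pics/wrist0.png

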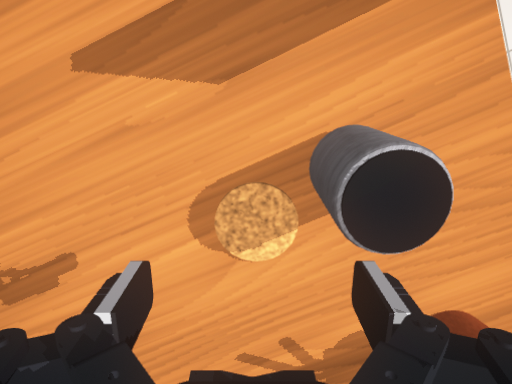

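```bash
python3 - <<'E'
from h import *
f=load('top0');s=load('scene0')
cv2.imwrite('pics/z1.png',np.hstack([cv2.resize(f['image'][145:230,105:205,::-1],(400,340),interpolation=cv2.INTER_CUBIC),cv2.resize(f['image'][155:240,255:355,::-1],(400,340),interpolation=cv2.INTER_CUBIC)]))
cv2.imwrite('pics/z2.png',np.hstack([cv2.resize(s['image'][95:200,300:400,::-1],(400,420),interpolation=cv2.INTER_CUBIC),cv2.resize(s['image'][200:305,165:265,::-1],(400,420),interpolation=cv2.INTER_CUBIC)]))
print(K(f)[0,0],K(s)[0,0])
for n in (f,s):
    C=cloud(n)
    hsv=cv2.cvtColor(n['image'],cv2.COLOR_RGB2HSV)
    Z=C[...,2]
    m=(Z>40)&(C[...,0]>100)&(C[...,0]<1000)&(abs(C[...,1])<600)
    k,l,st,ce=cv2.connectedComponentsWithStats(m.astype(np.uint8))
    for i in range(1,k):
        if st[i,4]>15: 
            q=l==i;P=C[q];print(st[i],P.mean(0).round(),P.max(0).round(),P.min(0).round())
    print()
E
```

```text
473.912483012477 452.4181091188358
[306 128  11   9  41] [ 756. -206.   48.] [ 771. -190.   60.] [ 743. -220.   40.]
[ 415  147   37   70 1450] [ 614. -567.   78.] [ 709. -513.   97.] [ 505. -600.   40.]
[346 159  29  32 517] [ 611. -334.  100.] [ 653. -307.  204.] [ 579. -371.   40.]
[126 164  60  34 836] [574. 254. 198.] [612. 294. 256.] [550. 147.  42.]
[ 19 181  11   7  49] [560. 582. 190.] [569. 600. 203.] [553. 566. 177.]
[285 181  24  33 491] [ 542. -154.  107.] [ 585. -126.  211.] [ 507. -190.   40.]
[ 16 200   8   8  35] [506. 586. 192.] [518. 599. 202.] [497. 573. 182.]
[302 248  25  31 468] [ 361. -202.  103.] [ 403. -175.  205.] [ 321. -241.   40.]
[341 251  36  22 493] [ 369. -320.  103.] [ 399. -286.  205.] [ 339. -365.   40.]
[ 16 276  26  30 620] [280. 585. 101.] [318. 600. 141.] [239. 574.  40.]
[   0  300   45   84 2443] [202. 390. 545.] [269. 568. 692.] [160. 294. 244.]

[290   0  47  29 688] [237. 513. 304.] [276. 591. 344.] [192. 452. 243.]
[322  49  21  32 478] [291. 584.  91.] [325. 600. 134.] [248. 570.  40.]
[387  69  10   7  36] [513. 588. 185.] [525. 600. 193.] [502. 573. 174.]
[149  80   7  16  66] [103.   3. 193.] [108.  13. 222.] [100.  -8. 166.]
[402  80   6   4  22] [570. 576. 188.] [574. 599. 198.] [565. 565. 170.]
[ 322  106   37   70 1353] [590. 254. 171.] [617. 296. 252.] [558. 144.  40.]
[135 172  30  55 846] [ 373. -214.   99.] [ 410. -179.  202.] [ 323. -244.   40.]
[  94  201   35   56 1002] [ 378. -330.   98.] [ 407. -288.  201.] [ 339. -368.   40.]
[ 193  206   35   56 1083] [ 557. -165.  102.] [ 592. -128.  207.] [ 510. -194.   40.]
[154 278  31  56 997] [ 628. -345.   97.] [ 657. -310.  202.] [ 586. -375.   41.]
[251 314  13  14  75] [ 761. -209.   47.] [ 772. -194.   58.] [ 748. -222.   40.]
[  45  348   73   36 1311] [ 613. -564.   85.] [ 672. -515.   92.] [ 506. -600.   41.]
```

View pics/z1.png

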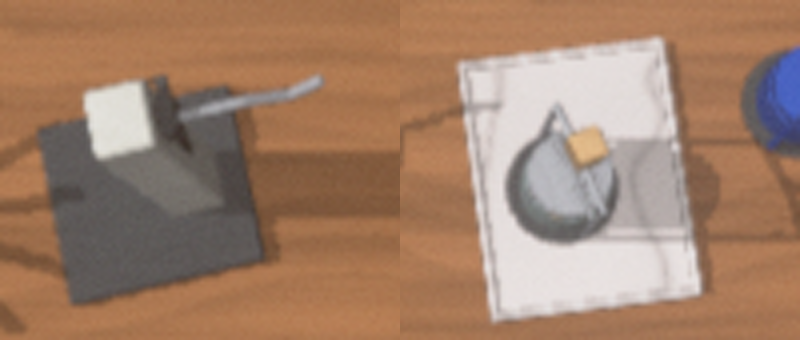

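View pics/z2.png

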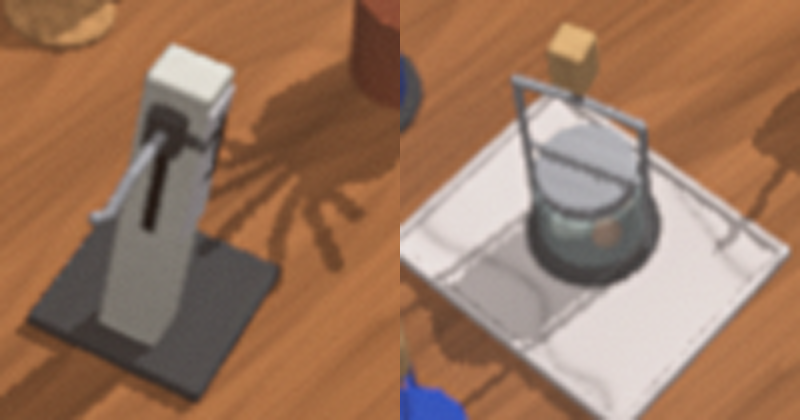

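```bash
cat > m.py <<'E'
from h import *
def rect(P): 
    r=cv2.minAreaRect(P[:,:2].astype(np.float32)); return np.round(r[0],1),np.round(r[1],1),round(r[2],2)
E
python3 - <<'E'
from m import *
f=load('top0')
for nm in ('top0','scene0'):
    f=load(nm);C=cloud(f);hsv=cv2.cvtColor(f['image'],cv2.COLOR_RGB2HSV).astype(int)
    near=lambda x,y,r:(np.hypot(C[...,0]-x,C[...,1]-y)<r)
    Z=C[...,2]
    for name,m in dict(coltop=near(580,270,60)&(Z>240),hook=near(580,200,140)&(C[...,1]<240)&(Z>150),foot=near(570,260,130)&(Z>6)&(Z<17)&(hsv[...,1]<70),
         griptop=near(560,-160,80)&(Z>196)&(hsv[...,1]>60),grip=near(560,-160,80)&(Z>160)&(hsv[...,1]>60),bail=near(560,-160,80)&(Z>110)&(Z<155)).items():
        P=C[m]; 
        if len(P)>3: print(nm,name,len(P),rect(P),P.mean(0).round(1), np.percentile(P[:,2],[1,50,99]).round(1))
        if name in('hook',): 
            d=np.linalg.svd(P-P.mean(0))[2][0];print('dir',d, P[np.argmin(P[:,1])],P[np.argsort(P[:,1])][::12].round())
        if name=='bail':print(np.degrees(np.arctan2(*np.linalg.svd(P[:,:2]-P[:,:2].mean(0))[2][0][::-1])))
        # foot via plane
        if name in('coltop','foot','griptop'):
            z={'coltop':262,'foot':12,'griptop':205}[name]
            uv=np.argwhere(m)[:,::-1]; print('  plane',rect(onplane(f,uv,z)))
E
```

```text
top0 coltop 288 (array([576.8, 272.1]), array([46.8, 40.3]), 13.24) [575.3 271.2 249.9] [241.5 250.2 255.4]
  plane (array([573.1, 268.3]), array([46.8, 40.3]), 14.28)
top0 hook 123 (array([595.6, 195.7]), array([16.5, 99.4]), 20.36) [594.1 198.3 221. ] [209.9 220.9 238.1]
dir [-0.28504402  0.95736797  0.04686663] [606.05687486 147.41025227 226.21089564] [[606. 147. 226.]
 [607. 158. 224.]
 [600. 170. 215.]
 [604. 179. 209.]
 [599. 188. 218.]
 [594. 198. 219.]
 [593. 208. 220.]
 [587. 217. 225.]
 [587. 228. 224.]
 [582. 236. 221.]
 [576. 240. 239.]]
top0 foot 1339 (array([568.1, 305.8]), array([138.4, 148.1]), 13.87) [552.5 308.2  12.4] [ 6.5 12.6 16.8]
  plane (array([568.2, 306.1]), array([137.8, 148. ]), 14.18)
top0 griptop 71 (array([ 547.2, -158.1]), array([21.6, 22.6]), 27.99) [ 546.6 -158.   204.1] [198.7 204.  209.9]
  plane (array([ 546.5, -157.7]), array([21.4, 22.6]), 26.0)
top0 grip 75 (array([ 547.2, -158.1]), array([21.6, 22.6]), 27.99) [ 546.6 -157.4  203.3] [186.9 203.6 209.8]
top0 bail 53 (array([ 546.4, -158.5]), array([83.9,  5.7]), 24.07) [ 544.5 -158.9  146.1] [1
[... 488 characters left out ...]
.]
 [598. 205. 222.]
 [597. 218. 220.]
 [589. 231. 223.]
 [581. 237. 220.]
 [581. 238. 233.]
 [582. 239. 220.]]
scene0 foot 1145 (array([573.3, 302.4]), array([137.3, 149.2]), 14.03) [586.1 292.3  11.1] [ 6.4 11.1 15.9]
  plane (array([574.1, 301.3]), array([137., 150.]), 14.28)
scene0 griptop 97 (array([ 551.7, -160.5]), array([21.4, 22.5]), 29.53) [ 552.9 -161.9  203. ] [196.4 203.6 206.6]
  plane (array([ 554.6, -162.7]), array([23.6, 25.2]), 25.25)
scene0 grip 178 (array([ 552. , -160.9]), array([21.5, 23.7]), 25.28) [ 555.2 -163.3  194.2] [171.1 197.7 206.6]
scene0 bail 134 (array([ 551.4, -161.3]), array([87. ,  7.9]), 23.81) [ 552.8 -161.   141.6] [112.4 146.5 152.5]
24.18624497469549
```

```bash
cat >> m.py <<'E'
from scipy.spatial.transform import Rotation as Ro
def fk(): s=arm.state(); return np.array(s['tcp_pos']),qR(s['ee_rot'])
def Rdown(zyaw): # tool x down, z (jaw) at yaw
    x=np.array([0,0,-1.]);z=np.array([np.cos(zyaw),np.sin(zyaw),0]);return np.c_[x,np.cross(z,x),z]
def plan(p,R,pt,Rt): # total delta in tool frame
    print('dist',np.linalg.norm(pt-p).round(1),'trans tool',(R.T@(pt-p)).round(1),'rot',Ro.from_matrix(R.T@Rt).as_rotvec().round(3))
E
python3 - <<'E'
from m import *
p,R=fk();print(R.round(3));f=load('wrist0');Rc,t=pose(f);print(np.array(f['hand_eye']).round(3));print(Rc.round(2))
print(np.degrees(np.arctan2(R[1,2],R[0,2])))
E
```

```text
[[-0.001 -0.914  0.406]
 [-0.001  0.406  0.914]
 [-1.     0.    -0.002]]
[[-0.00000e+00 -3.05000e-01  9.52000e-01 -1.42066e+02]
 [-1.00000e-03 -9.52000e-01 -3.05000e-01  7.77040e+01]
 [ 1.00000e+00 -1.00000e-03  0.00000e+00 -3.92000e-01]
 [ 0.00000e+00  0.00000e+00  0.00000e+00  1.00000e+00]]
[[ 0.41  0.87  0.28]
 [ 0.91 -0.39 -0.13]
 [-0.    0.31 -0.95]]
66.06235480886005
```

```bash
cat >> m.py <<'E'
def rows(pt,yaw,n,g,p=None,R=None):
    if p is None: p,R=fk()
    Rt=Rdown(np.radians(yaw));rv=Ro.from_matrix(R.T@Rt).as_rotvec();out=[]
    for i in range(n):
        a=R@Ro.from_rotvec(rv*i/n).as_matrix()
        d=a.T@((np.array(pt)-p)/n); out.append([round(x,1) for x in d]+[round(x,4) for x in rv/n]+[g])
    print(','.join(str([float(x) for x in r]).replace(' ','') for r in out))
    return np.array(pt,float),Rt
E
python3 - <<'E'
from m import *
rows([605,169,330],14.2,16,1)
E
```

```text
[-6.2,-30.3,-10.9,0.0566,-0.0001,0.0,1.0],[-6.2,-30.8,-9.2,0.0566,-0.0001,0.0,1.0],[-6.2,-31.3,-7.4,0.0566,-0.0001,0.0,1.0],[-6.2,-31.7,-5.6,0.0566,-0.0001,0.0,1.0],[-6.2,-32.0,-3.8,0.0566,-0.0001,0.0,1.0],[-6.2,-32.1,-2.0,0.0566,-0.0001,0.0,1.0],[-6.2,-32.2,-0.2,0.0566,-0.0001,0.0,1.0],[-6.2,-32.1,1.6,0.0566,-0.0001,0.0,1.0],[-6.2,-32.0,3.4,0.0566,-0.0001,0.0,1.0],[-6.2,-31.8,5.2,0.0566,-0.0001,0.0,1.0],[-6.2,-31.4,7.0,0.0566,-0.0001,0.0,1.0],[-6.2,-31.0,8.8,0.0566,-0.0001,0.0,1.0],[-6.2,-30.4,10.5,0.0566,-0.0001,0.0,1.0],[-6.2,-29.8,12.2,0.0566,-0.0001,0.0,1.0],[-6.2,-29.0,13.9,0.0566,-0.0001,0.0,1.0],[-6.2,-28.2,15.5,0.0566,-0.0001,0.0,1.0]
```

Emit:
{"fn": "send_rows", "kwargs": {
  "deltas": [
    [[-6,-30,-11,0.0566,0,0,1],[-6,-31,-9,0.0566,0,0,1],[-6,-31,-7,0.0566,0,0,1],[-6,-32,-6,0.0566,0,0,1],[-6,-32,-4,0.0566,0,0,1],[-6,-32,-2,0.0566,0,0,1],[-6,-32,0,0.0566,0,0,1],[-6,-32,2,0.0566,0,0,1]]
  ]
}}

```text
t: 0.95
tcp_pos: [419.9, 347.1, 279.3]
ee_rot: [0.664, -0.242, 0.665, 0.242]
ft_force: [0.1, 0.5, -0.0]
grip_width: 85.4
```

Emit:
{"fn": "send_rows", "kwargs": {
  "deltas": [
    [[-6,-32,3,0.0566,0,0,1],[-6,-32,5,0.0566,0,0,1],[-6,-31,7,0.0566,0,0,1],[-6,-31,9,0.0566,0,0,1],[-6,-30,10,0.0566,0,0,1],[-6,-30,12,0.0566,0,0,1],[-6,-29,14,0.0566,0,0,1],[-6,-28,16,0.0566,0,0,1]]
  ]
}}

```text
t: 1.75
tcp_pos: [605.1, 169.0, 327.1]
ee_rot: [0.701, -0.086, 0.702, 0.086]
ft_force: [0.7, 0.8, -0.1]
grip_width: 85.4
```

Emit:
{"fn": "send_rows", "kwargs": {
  "deltas": [
    [[0,0,0,0,0,0,0.3],[0,0,0,0,0,0,0.3],[0,0,0,0,0,0,0.3]]
  ]
}}

```text
t: 2.05
tcp_pos: [603.6, 170.6, 326.7]
ee_rot: [0.701, -0.087, 0.702, 0.088]
ft_force: [0.4, -0.1, 0.8]
grip_width: 55.4
```

```bash
python3 - <<'E'
from m import *
f=grab('wrist','w1');s=f['state'];print(s['t'],s['tcp_pos'],s['qd'].round(3),s['ft_force'],s['grip_width'])
E
```

```text
2.05 [603.58817123 170.64050475 326.73806712] [ 0.013 -0.007  0.003 -0.001 -0.001  0.   ] [ 0.39672124 -0.14533074  0.84529063] 55.44255824653671
```

View pics/w1.png

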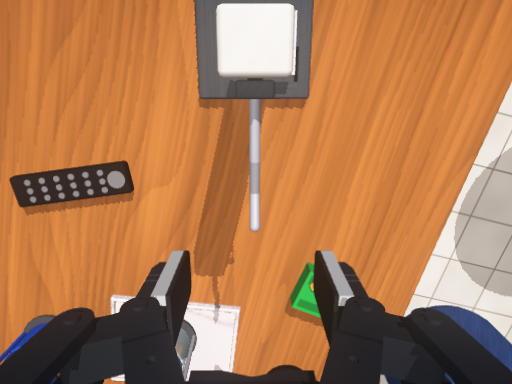

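```bash
python3 - <<'E'
from m import *
f=load('w1');C=cloud(f);Z=C[...,2]
hsv=cv2.cvtColor(f['image'],cv2.COLOR_RGB2HSV).astype(int)
m=np.zeros(Z.shape,bool);m[95:235,235:275]=True
m&=(Z>190)&(Z<245)
for v in range(98,235,6):
    u=np.where(m[v])[0]
    if len(u): print(v,u.min(),u.max(),C[v,u].mean(0).round(1))
c=(Z>240)&(Z<262)&(hsv[...,1]<40)&(np.arange(384)[:,None]<95)
uv=np.argwhere(c)[:,::-1];print(rect(onplane(f,uv,250)),C[c].mean(0),len(uv))
fm=(Z>6)&(Z<18)&(hsv[...,1]<60)&(np.arange(384)[:,None]<110)
uv=np.argwhere(fm)[:,::-1];print(rect(onplane(f,uv,12)),onplane(f,[[199,99],[309,97]],12))
# hook axis line at its centre, plane 220
vs=np.arange(105,225,4);cc=[np.where(m[v])[0].mean() for v in vs]
P=onplane(f,np.c_[cc,vs],218);d=np.linalg.svd(P-P.mean(0))[2][0];print(P[0],P[-1],np.degrees(np.arctan2(d[1],d[0])))
E
```

```text
98 237 271 [587.7 239.1 232.4]
104 249 259 [588.8 234.9 221.6]
110 249 259 [589.8 231.  221.6]
116 249 259 [590.8 227.1 221.5]
122 249 259 [591.8 223.1 221.9]
128 249 259 [592.9 219.1 221.8]
134 249 259 [593.9 215.  221.9]
140 249 259 [594.9 210.9 221.7]
146 249 259 [596.  206.7 221.5]
152 249 259 [597.1 202.5 221.5]
158 249 259 [598.1 198.3 221.5]
164 249 259 [599.3 193.8 220.8]
170 249 259 [600.5 189.1 219.2]
176 249 259 [601.8 184.1 217. ]
182 249 259 [603.  179.1 215.3]
188 249 259 [604.3 174.  213.5]
194 249 258 [605.3 168.9 212.2]
200 249 259 [606.6 165.1 215.1]
206 249 259 [607.6 161.2 217.7]
212 249 259 [608.5 157.6 221. ]
218 249 259 [609.5 153.7 223.2]
224 249 259 [610.3 150.2 226.5]
230 251 257 [611.4 146.1 227.9]
(array([580.3, 270.3]), array([45.5, 39. ]), 14.15) [580.03930326 270.97332024 249.1715256 ] 5771
(array([576. , 286.3]), array([137.9, 108.5]), 14.16) [[522.78320022 214.39376363  12.        ]
 [657.68420066 250.93874822  12.        ]]
[589.04870406 234.10273533 218.        ] [610.61213057 149.31281762 218.        ] -75.70113801498941
```

```bash
python3 - <<'E'
from m import *
rows([550,-160,330],25,10,0.3)
E
```

```text
[-0.3,-30.8,-13.3,-0.0188,-0.0001,-0.0001,0.3],[-0.3,-30.5,-13.9,-0.0188,-0.0001,-0.0001,0.3],[-0.3,-30.2,-14.5,-0.0188,-0.0001,-0.0001,0.3],[-0.3,-30.0,-15.0,-0.0188,-0.0001,-0.0001,0.3],[-0.3,-29.7,-15.6,-0.0188,-0.0001,-0.0001,0.3],[-0.3,-29.4,-16.1,-0.0188,-0.0001,-0.0001,0.3],[-0.3,-29.1,-16.7,-0.0188,-0.0001,-0.0001,0.3],[-0.3,-28.7,-17.2,-0.0188,-0.0001,-0.0001,0.3],[-0.3,-28.4,-17.8,-0.0188,-0.0001,-0.0001,0.3],[-0.3,-28.1,-18.3,-0.0188,-0.0001,-0.0001,0.3]
```

Emit:
{"fn": "send_rows", "kwargs": {
  "deltas": [
    [[-0.3,-31,-13,-0.019,0,0,0.3],[-0.3,-31,-14,-0.019,0,0,0.3],[-0.3,-30,-15,-0.019,0,0,0.3],[-0.3,-30,-15,-0.019,0,0,0.3],[-0.3,-30,-16,-0.019,0,0,0.3],[-0.3,-29,-16,-0.019,0,0,0.3],[-0.3,-29,-17,-0.019,0,0,0.3],[-0.3,-29,-17,-0.019,0,0,0.3]]
  ]
}}

```text
t: 2.9
tcp_pos: [560.3, -95.3, 329.8]
ee_rot: [0.693, -0.141, 0.693, 0.141]
ft_force: [0.4, -0.1, -0.6]
grip_width: 55.6
```

Emit:
{"fn": "send_rows", "kwargs": {
  "deltas": [
    [[0,-28,-18,-0.018,0,0,0.3],[0,-28,-18,-0.018,0,0,0.3],[0,0,0,0,0,0,0.3],[0,0,0,0,0,0,0.3],[0,0,0,0,0,0,0.3],[0,0,0,0,0,0,0.3]]
  ]
}}

```text
t: 3.5
tcp_pos: [550.5, -159.6, 329.8]
ee_rot: [0.69, -0.153, 0.69, 0.154]
ft_force: [0.2, -0.5, -0.2]
grip_width: 55.6
```

```bash
python3 - <<'E'
from m import *
f=grab('wrist','w2');s=f['state'];print(s['t'],s['tcp_pos'],s['qd'].round(3),s['ft_force'],s['grip_width'])
p,R=fk();print(R.round(4))
C=cloud(f);Z=C[...,2];hsv=cv2.cvtColor(f['image'],cv2.COLOR_RGB2HSV).astype(int)
n=np.hypot(C[...,0]-550,C[...,1]+160)<70
g=n&(Z>196)&(Z<215)&(hsv[...,1]>60);uv=np.argwhere(g)[:,::-1];print(rect(onplane(f,uv,205)),C[g].mean(0),len(uv))
b=n&(Z>140)&(Z<156);uv=np.argwhere(b)[:,::-1];print(rect(onplane(f,uv,150)),C[b].mean(0),len(uv))
E
```

```text
3.5 [ 550.54945028 -159.58034484  329.78211396] [ 0.001  0.002 -0.004 -0.003 -0.001 -0.002] [ 0.23911199 -0.45105797 -0.19832953] 55.5625881103212
[[ 1.000e-04 -4.235e-01  9.059e-01]
 [ 3.000e-04  9.059e-01  4.235e-01]
 [-1.000e+00  2.000e-04  2.000e-04]]
(array([ 549.6, -159.1]), array([21.1, 22.6]), 24.99) [ 549.84950387 -159.54950328  203.66022082] 721
(array([ 549.7, -159.6]), array([84.1,  7.2]), 24.26) [ 551.08902636 -159.74905179  147.73692983] 411
```

View pics/w2.png

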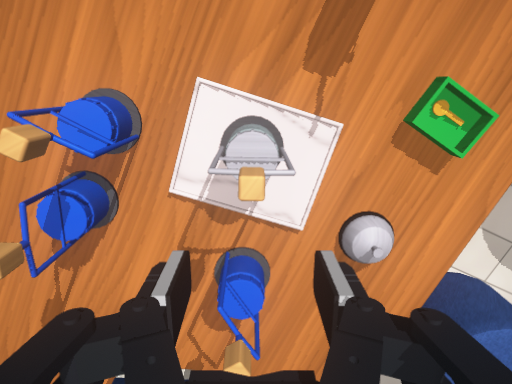

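Emit:
{"fn": "send_rows", "kwargs": {
  "deltas": [
    [[25,0.6,-0.7,0,0,0,0.3],[25,0,0,0,0,0,0.3],[25,0,0,0,0,0,0.3],[25,0,0,0,0,0,0.3],[25,0,0,0,0,0,0.3],[20,0,0,0,0,0,0.3],[14,0,0,0,0,0,0.3],[0,0,0,0,0,0,0.3]]
  ]
}}

```text
t: 4.35
tcp_pos: [548.1, -159.4, 168.5]
ee_rot: [0.689, -0.152, 0.692, 0.154]
ft_force: [-0.1, 0.3, 0.2]
grip_width: 55.6
```

Emit:
{"fn": "send_rows", "kwargs": {
  "deltas": [
    [[0,0,0,0,0,0,0.3],[0,0,0,0,0,0,0.3],[0,0,0,0,0,0,0.3]]
  ]
}}

```text
t: 4.65
tcp_pos: [550.4, -161.0, 171.9]
ee_rot: [0.691, -0.153, 0.69, 0.152]
ft_force: [-0.2, 0.3, 0.7]
grip_width: 55.3
```

```bash
python3 - <<'E'
from m import *
f=grab('wrist','w3');s=f['state'];print(s['t'],s['tcp_pos'],s['qd'].round(3),s['ft_force'],s['wrist_torque'],s['grip_width'])
f=grab('scene','s3')
cv2.imwrite('pics/s3z.png',cv2.resize(f['image'][120:310,120:310,::-1],(570,570),interpolation=cv2.INTER_CUBIC))
E
```

```text
4.65 [ 550.43461993 -160.95933583  171.92200511] [-0.004  0.002  0.004  0.    -0.002 -0.   ] [-0.20843477  0.28656885  0.72437453] [-0.01472871  0.01281805 -0.02711482] 55.30197390655624
```

View pics/s3z.png

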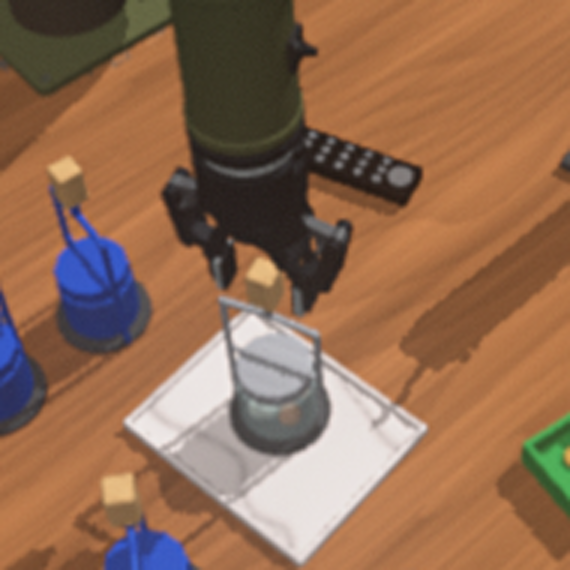

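View pics/w3.png

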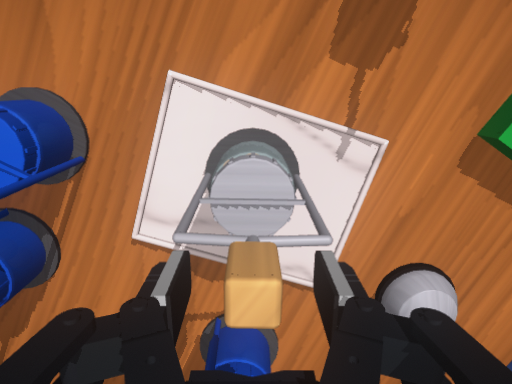

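Emit:
{"fn": "send_rows", "kwargs": {
  "deltas": [
    [[2,0,0,0,0,0,0],[0,0,0,0,0,0,-0.3],[0,0,0,0,0,0,-1],[0,0,0,0,0,0,-1],[0,0,0,0,0,0,-1],[0,0,0,0,0,0,-1],[0,0,0,0,0,0,-1],[0,0,0,0,0,0,-1]]
  ]
}}

```text
t: 5.55
tcp_pos: [549.8, -160.8, 168.8]
ee_rot: [0.691, -0.153, 0.69, 0.153]
ft_force: [0.8, 0.0, 0.0]
grip_width: 21.3
```

```bash
python3 - <<'E'
from m import *
for i in range(4):
    f=eyes.grab_frame('wrist')
    s=arm.state();print(s['t'],s['tcp_pos'],s['ft_force'],s['wrist_torque'],s['grip_width'])
f=grab('wrist','w4')
E
```

```text
5.6 [ 549.83325124 -160.83855827  168.79499055] [1.50704283 1.11754488 0.68064087] [ 0.14603062 -0.26724314 -0.04460053] 21.35616157329871
5.65 [ 549.81864082 -160.8365082   168.78232834] [1.85073789 0.74610204 0.22498121] [ 0.11919428 -0.32580756 -0.12286823] 21.19761697651924
5.7 [ 549.80706415 -160.82890735  168.78468974] [ 2.29245323  0.19633647 -0.61188661] [ 0.11589206 -0.3330275   0.05516408] 21.565532086369874
5.75 [ 549.78592489 -160.84503336  168.79231069] [2.41057096 0.01149997 0.14725964] [ 0.13177056 -0.3255618  -0.02738294] 21.263891652200936
```

View pics/w4.png

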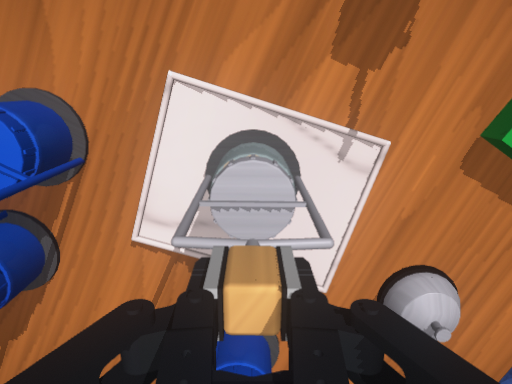

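Emit:
{"fn": "send_rows", "kwargs": {
  "deltas": [
    [[-3,0,0,0,0,0,-1],[-6,0,0,0,0,0,-1],[-10,0,0,0,0,0,-1],[-16,0,0,0,0,0,-1],[-20,0,0,0,0,0,-1],[-20,0,0,0,0,0,-1],[-15,0,0,0,0,0,-1],[-8,0,0,0,0,0,-1]]
  ]
}}

```text
t: 6.6
tcp_pos: [550.1, -161.1, 268.9]
ee_rot: [0.691, -0.153, 0.69, 0.152]
ft_force: [-0.2, 0.4, -3.7]
grip_width: 21.9
```

Emit:
{"fn": "send_rows", "kwargs": {
  "deltas": [
    [[-3,0,0,0,0,0,-1],[0,0,0,0,0,0,-1],[0,0,0,0,0,0,-1],[0,0,0,0,0,0,-1],[0,0,0,0,0,0,-1],[0,0,0,0,0,0,-1]]
  ]
}}

```text
t: 7.2
tcp_pos: [549.4, -160.8, 269.2]
ee_rot: [0.69, -0.153, 0.691, 0.153]
ft_force: [0.0, 0.1, -4.4]
grip_width: 21.5
```

```bash
python3 - <<'E'
from m import *
F=[]
for i in range(14):
    f=eyes.grab_frame('wrist')
    s=arm.state();F.append(np.r_[s['ft_force'],s['wrist_torque']])
print(s['t'],s['tcp_pos'],np.mean(F,0).round(2),np.std(F,0).round(2),s['grip_width'],qR(s['ee_rot']).round(4))
f=grab('wrist','w5')
f=grab('scene','s5')
cv2.imwrite('pics/s5z.png',cv2.resize(f['image'][80:270,120:310,::-1],(570,570),interpolation=cv2.INTER_CUBIC))
rows([605.3+.2453*105,168.9-.9695*105,272],14.2,8,-1)
E
```

```text
7.9 [ 549.57474864 -160.85497822  269.73785843] [-0.24 -0.02 -4.63  0.02 -0.01  0.  ] [0.31 0.48 0.44 0.02 0.02 0.02] 21.311012947374284 [[ 0.     -0.4218  0.9067]
 [-0.      0.9067  0.4218]
 [-1.     -0.      0.    ]]
[-0.3,21.5,21.3,0.0234,0.0,0.0,-1.0],[-0.3,22.0,20.7,0.0234,0.0,0.0,-1.0],[-0.3,22.5,20.2,0.0234,0.0,0.0,-1.0],[-0.3,23.0,19.7,0.0234,0.0,0.0,-1.0],[-0.3,23.4,19.1,0.0234,0.0,0.0,-1.0],[-0.3,23.9,18.6,0.0234,0.0,0.0,-1.0],[-0.3,24.3,18.0,0.0234,0.0,0.0,-1.0],[-0.3,24.7,17.4,0.0234,0.0,0.0,-1.0]
```

View pics/s5z.png

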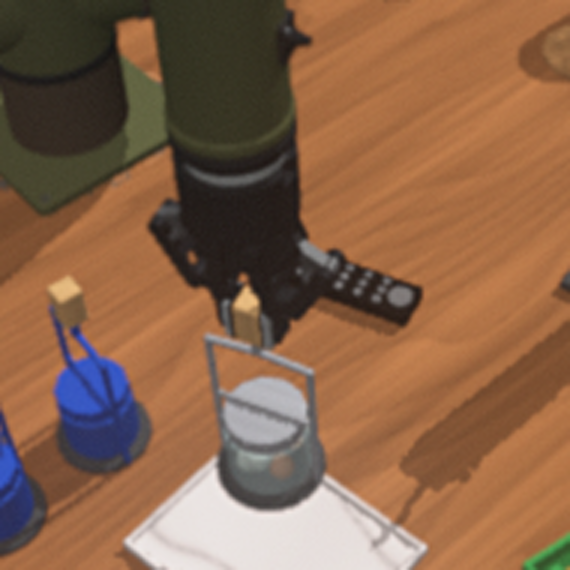

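View pics/w5.png

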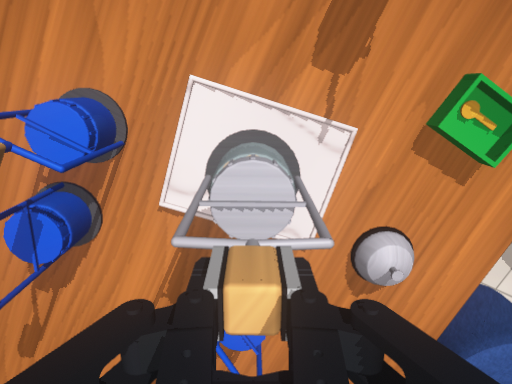

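Emit:
{"fn": "send_rows", "kwargs": {
  "deltas": [
    [[0,10,10,0.0234,0,0,-1],[0,22,21,0.0234,0,0,-1],[0,22,20,0.0234,0,0,-1],[0,23,20,0.0234,0,0,-1],[-1,23,19,0.0234,0,0,-1],[-1,24,19,0.0234,0,0,-1],[0,24,18,0.0234,0,0,-1],[0,25,18,0.0234,0,0,-1]]
  ]
}}

```text
t: 8.8
tcp_pos: [627.4, 52.6, 271.7]
ee_rot: [0.702, -0.087, 0.702, 0.087]
ft_force: [1.3, 0.1, -4.4]
grip_width: 21.3
```

Emit:
{"fn": "send_rows", "kwargs": {
  "deltas": [
    [[0,12,9,0,0,0,-1],[0,0,0,0,0,0,-1],[0,0,0,0,0,0,-1],[0,0,0,0,0,0,-1],[0,0,0,0,0,0,-1]]
  ]
}}

```text
t: 9.3
tcp_pos: [632.5, 64.0, 271.7]
ee_rot: [0.702, -0.087, 0.702, 0.087]
ft_force: [0.1, 0.2, -4.7]
grip_width: 21.4
```

```bash
cat >> m.py <<'E'
def loc(P,S=np.array([605.3,168.9,208.7])):
    a=np.radians(104.2);ex=np.array([np.cos(a),np.sin(a),0]);ey=np.array([-np.sin(a),np.cos(a),0]);d=np.atleast_2d(P)-S
    return np.c_[d@ex,d@ey,d[:,2]]
def avg(n=10):
    F=[];p=[];
    for i in range(n):
        eyes.grab_frame('wrist');s=arm.state();F.append(np.r_[s['ft_force'],s['wrist_torque']]);p.append(s['tcp_pos'])
    print('t',s['t'],'tcp',np.mean(p,0).round(2),'loc',loc(np.mean(p,0)).round(2),'F',np.mean(F,0).round(2),'fz se',(np.std(F,0)[2]/n**.5).round(2),'w',s['grip_width'])
    R=qR(s['ee_rot']);print('yaw',np.degrees(np.arctan2(R[1,2],R[0,2])).round(2))
E
python3 - <<'E'
from m import *
avg(4)
f=grab('wrist','w6')
f=grab('scene','s6')
cv2.imwrite('pics/s6z.png',cv2.resize(f['image'][60:220,220:400,::-1],(675,600),interpolation=cv2.INTER_CUBIC))
E
```

```text
t 9.5 tcp [632.69  64.34 271.84] loc [[-108.08   -0.9    63.14]] F [-0.81  0.26 -4.52 -0.02 -0.01  0.  ] fz se 0.25 w 21.45341968731136
yaw 14.16
```

View pics/s6z.png

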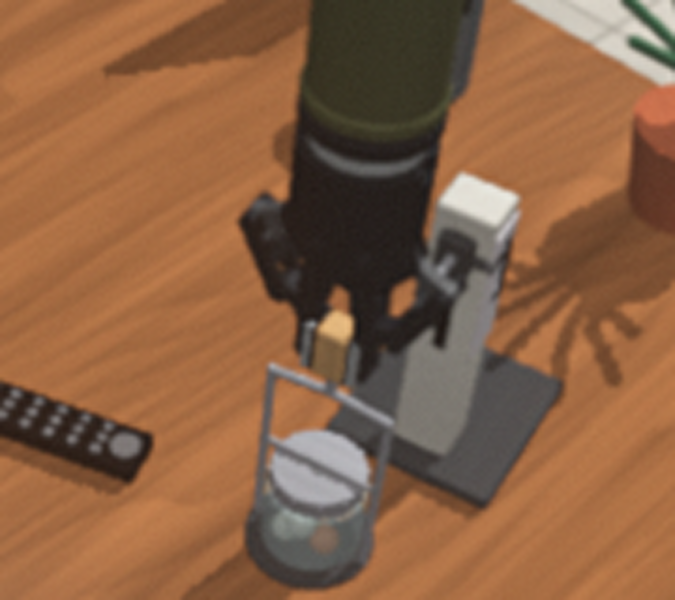

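View pics/w6.png

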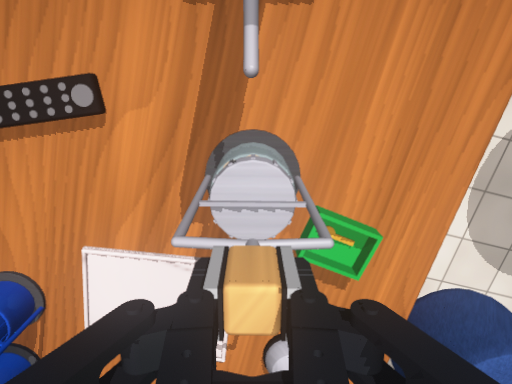

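```bash
python3 - <<'E'
from m import *
f=load('w6');C=cloud(f);p=np.array(f['state']['tcp_pos'])
m=np.zeros(C.shape[:2],bool);m[232:252,176:330]=True
Z=C[...,2];m&=(Z>235)&(Z<262)
cols=[c for c in range(180,330,12)]
for c in cols:
    v=np.where(m[:,c])[0]
    if len(v): print(c,v.min(),v.max(),loc(C[v,c],p).mean(0).round(1))
v=slice(230,250);print(loc(C[10:76:8,251]).round(1))
E
```

```text
180 232 246 [  1.5  37.5 -23.5]
192 236 247 [  0.9  31.  -21.7]
204 237 248 [  0.8  24.6 -20.6]
216 238 245 [  1.6  18.3 -20.1]
228 238 247 [  1.2  12.2 -19.8]
240 239 244 [  2.    6.  -19.3]
252 238 244 [  3.7  -0.2 -16.2]
264 239 244 [  1.8  -6.3 -19.5]
276 239 245 [  1.5 -12.5 -19.6]
288 238 245 [  1.4 -18.7 -20.5]
300 238 248 [  0.3 -25.  -20.8]
312 238 248 [  0.2 -31.2 -21.1]
324 232 248 [  0.6 -38.  -24. ]
[[  6.9  -0.9   5.3]
 [  3.3  -0.9   4.7]
 [ -0.5  -0.9   5. ]
 [ -4.8  -0.9   9.5]
 [ -8.8  -0.9  11.8]
 [-12.7  -0.9  12.8]
 [-16.8  -0.9  16.4]
 [-20.6  -0.9  18.3]
 [-24.4  -0.8  17.9]]
```

Emit:
{"fn": "send_rows", "kwargs": {
  "deltas": [
    [[0,6,0,0,0,0,-1],[0,14,0,0,0,0,-1],[0,16,0,0,0,0,-1],[0,16,0,0,0,0,-1],[0,16,0,0,0,0,-1],[0,16,0,0,0,0,-1],[0,13,0,0,0,0,-1],[0,6,0,0,0,0,-1]]
  ]
}}

```text
t: 10.4
tcp_pos: [607.0, 167.1, 271.7]
ee_rot: [0.702, -0.088, 0.702, 0.088]
ft_force: [0.6, 0.4, -4.1]
grip_width: 20.9
```

Emit:
{"fn": "send_rows", "kwargs": {
  "deltas": [
    [[0,4,0,0,0,0,-1],[0,0,0,0,0,0,-1],[0,0,0,0,0,0,-1],[0,0,0,0,0,0,-1],[0,0,0,0,0,0,-1],[0,0,0,0,0,0,-1]]
  ]
}}

```text
t: 11.0
tcp_pos: [606.7, 168.5, 271.7]
ee_rot: [0.702, -0.087, 0.702, 0.087]
ft_force: [0.1, 0.3, -4.6]
grip_width: 21.3
```

```bash
python3 - <<'E'
from m import *
avg(8)
f=grab('wrist','w7')
C=cloud(f);p=np.array(f['state']['tcp_pos'])
for c in range(192,324,24): print(c,loc(C[239:244,c]).mean(0).round(1))
f=grab('scene','s7')
cv2.imwrite('pics/s7z.png',cv2.resize(f['image'][60:220,260:420,::-1],(600,600),interpolation=cv2.INTER_CUBIC))
E
```

```text
t 11.4 tcp [606.64 168.85 271.7 ] loc [[-0.37 -1.29 63.  ]] F [ 0.17  0.11 -4.2   0.    0.01  0.01] fz se 0.15 w 21.10388226290763
yaw 14.22
192 [ 1.4 29.5 42.3]
216 [ 1.7 17.1 42.9]
240 [ 1.9  4.7 43.4]
264 [ 1.8 -7.6 43.2]
288 [  1.7 -20.   42.9]
312 [  1.1 -32.5  41.7]
```

View pics/s7z.png

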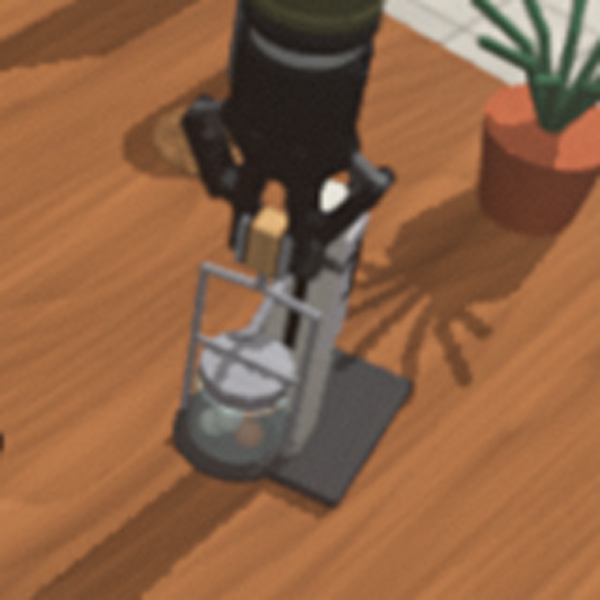

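View pics/w7.png

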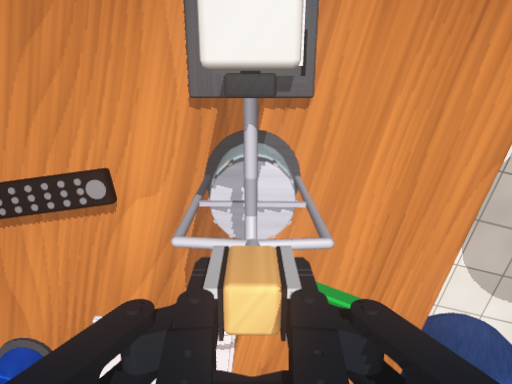

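Emit:
{"fn": "send_rows", "kwargs": {
  "deltas": [
    [[4,0,0,0,0,0,-1],[6,0,0,0,0,0,-1],[6,0,0,0,0,0,-1],[6,0,0,0,0,0,-1],[4,0,0,0,0,0,-1],[2,0,0,0,0,0,-1],[0,0,0,0,0,0,-1],[0,0,0,0,0,0,-1]]
  ]
}}

```text
t: 12.3
tcp_pos: [606.8, 169.0, 243.9]
ee_rot: [0.702, -0.088, 0.702, 0.088]
ft_force: [0.2, -0.4, -4.8]
grip_width: 21.7
```

```bash
python3 - <<'E'
from m import *
avg(6)
f=grab('wrist','w8')
f=grab('scene','s8')
cv2.imwrite('pics/s8z.png',np.hstack([cv2.resize(f['image'][80:200,270:390,::-1],(400,400),interpolation=cv2.INTER_CUBIC),cv2.resize(load('w8')['image'][60:260,150:350,::-1],(400,400))]))
E
```

```text
t 12.6 tcp [606.8  169.05 244.04] loc [[-0.22 -1.49 35.34]] F [-0.01 -0.59 -4.44  0.01 -0.01  0.01] fz se 0.19 w 21.481927231629722
yaw 14.22
```

View pics/s8z.png

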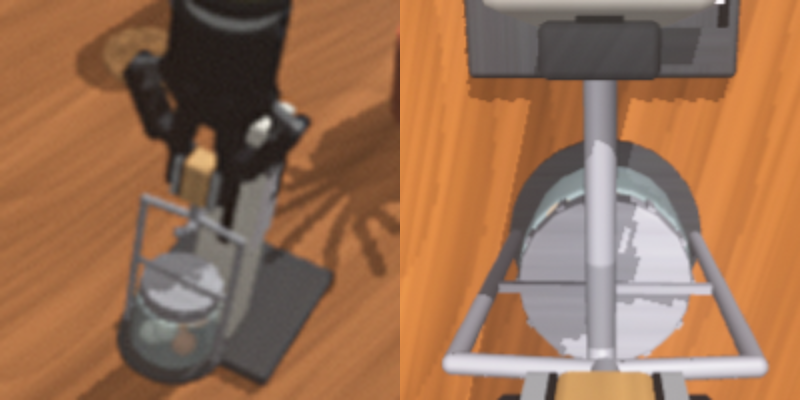

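Emit:
{"fn": "send_rows", "kwargs": {
  "deltas": [
    [[2,0,0,0,0,0,-1],[2,0,0,0,0,0,-1],[2,0,0,0,0,0,-1],[2,0,0,0,0,0,-1],[2,0,0,0,0,0,-1],[2,0,0,0,0,0,-1],[0,0,0,0,0,0,-1],[0,0,0,0,0,0,-1]]
  ]
}}

```text
t: 13.5
tcp_pos: [606.6, 169.0, 231.8]
ee_rot: [0.702, -0.088, 0.702, 0.088]
ft_force: [-1.4, -1.0, -2.9]
grip_width: 21.1
```

```bash
python3 - <<'E'
from m import *
avg(10)
E
```

```text
t 14.0 tcp [606.57 169.03 231.8 ] loc [[-0.19 -1.27 23.1 ]] F [-0.56  0.05 -3.31  0.01  0.09 -0.  ] fz se 0.16 w 20.986013154603867
yaw 14.22
```

Emit:
{"fn": "send_rows", "kwargs": {
  "deltas": [
    [[2,0,0,0,0,0,-1],[2,0,0,0,0,0,-1],[2,0,0,0,0,0,-1],[2,0,0,0,0,0,-1],[2,0,0,0,0,0,-1],[0,0,0,0,0,0,-1],[0,0,0,0,0,0,-1],[0,0,0,0,0,0,-1]]
  ]
}}

```text
t: 14.8
tcp_pos: [606.7, 169.1, 221.9]
ee_rot: [0.702, -0.087, 0.702, 0.088]
ft_force: [-1.5, 0.8, -1.0]
grip_width: 21.4
```

```bash
python3 - <<'E'
from m import *
avg(16)
E
```

```text
t 15.6 tcp [606.67 169.05 221.78] loc [[-0.19 -1.36 13.08]] F [-0.33  0.28 -1.38  0.07  0.08  0.  ] fz se 0.14 w 21.642119695983727
yaw 14.22
```

Emit:
{"fn": "send_rows", "kwargs": {
  "deltas": [
    [[1.5,0,0,0,0,0,-1],[1.5,0,0,0,0,0,-1],[1.5,0,0,0,0,0,-1],[1,0,0,0,0,0,-1],[1,0,0,0,0,0,-1],[0,0,0,0,0,0,-1],[0,0,0,0,0,0,-1],[0,0,0,0,0,0,-1]]
  ]
}}

```text
t: 16.4
tcp_pos: [606.7, 169.0, 215.3]
ee_rot: [0.702, -0.088, 0.702, 0.088]
ft_force: [0.1, 0.3, -0.9]
grip_width: 21.3
```

```bash
python3 - <<'E'
from m import *
avg(50)
f=grab('wrist','w9')
C=cloud(f)
f=grab('scene','s9')
cv2.imwrite('pics/s9z.png',np.hstack([cv2.resize(f['image'][80:200,270:390,::-1],(400,400),interpolation=cv2.INTER_CUBIC),cv2.resize(load('w9')['image'][60:260,150:350,::-1],(400,400))]))
w=load('w9')
for v in range(100,240,8): print(v,loc(C[v,250]).round(1))
E
```

```text
t 18.9 tcp [606.63 169.03 215.23] loc [[-0.2  -1.32  6.53]] F [-0.13  0.57 -0.08  0.09  0.02 -0.  ] fz se 0.07 w 21.57110742346993
yaw 14.22
100 [[72.  -0.7  0.6]]
108 [[nan nan nan]]
116 [[64.8 -0.6 -9.2]]
124 [[61.4 -0.6 -7.7]]
132 [[57.8 -0.6 -8.6]]
140 [[54.3 -0.6 -7.9]]
148 [[50.6 -0.6 -8.1]]
156 [[47.  -0.6 -7.6]]
164 [[43.2 -0.6 -8.1]]
172 [[39.5 -0.6 -7.6]]
180 [[35.4 -0.5 -8.7]]
188 [[31.3 -0.5 -9.2]]
196 [[ 27.1  -0.5 -10. ]]
204 [[23.  -0.5 -9.9]]
212 [[ 18.4  -0.5 -11.2]]
220 [[ 13.4  -0.5 -13.2]]
228 [[  8.2  -0.4 -15.3]]
236 [[  3.3  -0.4 -16.2]]
```

View pics/s9z.png

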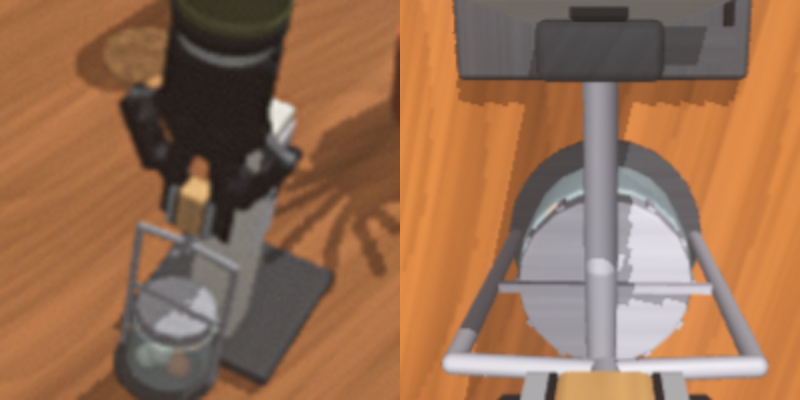

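Emit:
{"fn": "send_rows", "kwargs": {
  "deltas": [
    [[0.3,0.4,0,0,0,0,-1],[0.1,0.4,0,0,0,0,-1],[0,0,0,0,0,0,-1],[0,0,0,0,0,0,-1],[0,0,0,0,0,0,-1]]
  ]
}}

```text
t: 19.5
tcp_pos: [606.3, 169.8, 214.8]
ee_rot: [0.702, -0.087, 0.702, 0.088]
ft_force: [-1.2, 0.3, -0.3]
grip_width: 21.6
```

```bash
python3 - <<'E'
from m import *
avg(40)
E
```

```text
t 21.5 tcp [606.34 169.81 214.78] loc [[ 0.63 -1.23  6.08]] F [-0.49  0.44 -0.09  0.1   0.11 -0.  ] fz se 0.08 w 21.015526171766833
yaw 14.22
```

Emit:
{"fn": "send_rows", "kwargs": {
  "deltas": [
    [[0,0.5,0,0,0,0,-1],[0,0.5,0,0,0,0,-1],[0,0.5,0,0,0,0,-1],[0,0,0,0,0,0,-1],[0,0,0,0,0,0,-1]]
  ]
}}

```text
t: 22.0
tcp_pos: [606.2, 170.7, 214.8]
ee_rot: [0.702, -0.088, 0.702, 0.087]
ft_force: [-0.1, -1.9, 0.1]
grip_width: 21.1
```

```bash
python3 - <<'E'
from m import *
avg(30)
E
```

```text
t 23.5 tcp [606.16 170.99 214.83] loc [[ 1.82 -1.34  6.13]] F [ 0.98 -3.95 -0.21 -0.76 -0.17  0.01] fz se 0.1 w 21.259311317395976
yaw 14.22
```

Emit:
{"fn": "send_rows", "kwargs": {
  "deltas": [
    [[0,-0.6,0,0,0,0,-1],[0,-0.6,0,0,0,0,-1],[0,0,0,0,0,0,-1],[0,0,0,0,0,0,-1],[0,0,0,0,0,0,-1]]
  ]
}}

```text
t: 24.0
tcp_pos: [606.2, 170.8, 214.8]
ee_rot: [0.702, -0.087, 0.702, 0.088]
ft_force: [1.0, -0.2, 0.5]
grip_width: 21.2
```

```bash
python3 - <<'E'
from m import *
avg(30)
E
```

```text
t 25.5 tcp [606.21 170.57 214.81] loc [[ 1.4  -1.29  6.11]] F [-0.31  3.01 -0.2   0.57  0.08 -0.01] fz se 0.09 w 21.246752986780542
yaw 14.22
```

Emit:
{"fn": "send_rows", "kwargs": {
  "deltas": [
    [[0,0.25,0,0,0,0,-1],[0,0.25,0,0,0,0,-1],[0,0,0,0,0,0,-1],[0,0,0,0,0,0,-1],[0,0,0,0,0,0,-1]]
  ]
}}

```text
t: 26.0
tcp_pos: [606.2, 170.5, 214.8]
ee_rot: [0.702, -0.088, 0.702, 0.087]
ft_force: [-0.9, 3.3, 0.9]
grip_width: 21.4
```

```bash
python3 - <<'E'
from m import *
avg(30)
E
```

```text
t 27.5 tcp [606.22 170.51 214.81] loc [[ 1.34 -1.28  6.11]] F [-0.53  3.46 -0.    0.69  0.1  -0.01] fz se 0.1 w 21.126089366510303
yaw 14.22
```

Emit:
{"fn": "send_rows", "kwargs": {
  "deltas": [
    [[0,0.3,0,0,0,0,-1],[0,0.2,0,0,0,0,-1],[0,0,0,0,0,0,-1],[0,0,0,0,0,0,-1]]
  ]
}}

```text
t: 27.9
tcp_pos: [606.2, 170.7, 214.8]
ee_rot: [0.702, -0.088, 0.702, 0.087]
ft_force: [-0.6, -0.2, 0.3]
grip_width: 21.6
```

```bash
python3 - <<'E'
from m import *
avg(10);avg(10)
f=grab('wrist','w10')
s=grab('scene','s10')
cv2.imwrite('pics/s10z.png',np.hstack([cv2.resize(s['image'][80:200,270:390,::-1],(400,400),interpolation=cv2.INTER_CUBIC),cv2.resize(f['image'][60:260,150:350,::-1],(400,400))]))
E
```

```text
t 28.4 tcp [606.17 170.72 214.81] loc [[ 1.55 -1.29  6.11]] F [ 0.17  0.62 -0.15  0.09 -0.   -0.01] fz se 0.12 w 21.393071536868046
yaw 14.22
t 28.9 tcp [606.14 170.8  214.81] loc [[ 1.64 -1.28  6.11]] F [ 0.11 -0.6  -0.09 -0.12 -0.06  0.01] fz se 0.15 w 21.58350726882032
yaw 14.22
```

View pics/s10z.png

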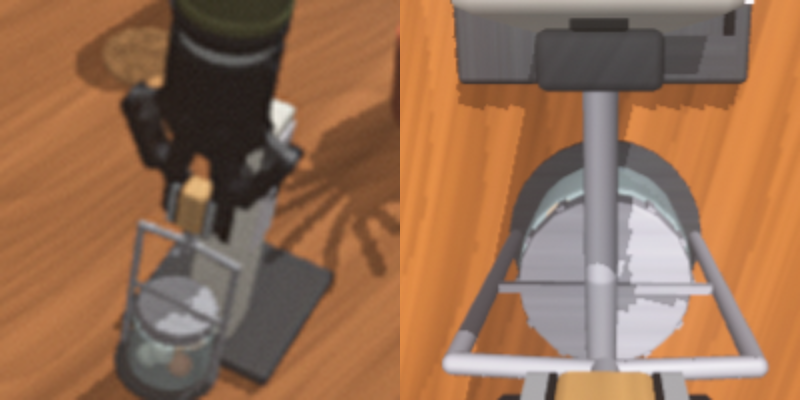

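Emit:
{"fn": "send_rows", "kwargs": {
  "deltas": [
    [[0,-0.33,0,0,0,0,-1],[0,0,0,0,0,0,-1],[0,0,0,0,0,0,-1],[0,0,0,0,0,0,-1]]
  ]
}}

```text
t: 29.4
tcp_pos: [606.2, 170.8, 214.8]
ee_rot: [0.702, -0.088, 0.702, 0.088]
ft_force: [0.1, -1.0, -0.4]
grip_width: 21.4
```

```bash
python3 - <<'E'
from m import *
avg(12);avg(12);avg(12)
E
```

```text
t 30.0 tcp [606.15 170.78 214.81] loc [[ 1.62 -1.28  6.11]] F [ 0.29 -0.65 -0.23 -0.11 -0.06 -0.01] fz se 0.18 w 21.2662595399847
yaw 14.22
t 30.6 tcp [606.15 170.77 214.8 ] loc [[ 1.6  -1.28  6.1 ]] F [ 0.44 -0.28 -0.29 -0.07 -0.06 -0.01] fz se 0.13 w 21.780710370018674
yaw 14.22
t 31.2 tcp [606.16 170.76 214.82] loc [[ 1.59 -1.29  6.12]] F [ 0.62 -0.07 -0.59 -0.03 -0.05  0.01] fz se 0.18 w 21.25205653044923
yaw 14.22
```

Emit:
{"fn": "send_rows", "kwargs": {
  "deltas": [
    [[0.5,0,0,0,0,0,-1],[0.4,0,0,0,0,0,-1],[0,0,0,0,0,0,-1],[0,0,0,0,0,0,-1],[0,0,0,0,0,0,-1]]
  ]
}}

```text
t: 31.7
tcp_pos: [606.2, 170.7, 213.9]
ee_rot: [0.702, -0.088, 0.702, 0.088]
ft_force: [0.2, -0.1, -0.6]
grip_width: 21.2
```

```bash
python3 - <<'E'
from m import *
avg(20);avg(30)
f=grab('wrist','w11');C=cloud(f);print(np.nanmean(loc(C[124:176:4,250]),0), np.nanmean(loc(cloud(load('w1'))[110:156:4,254]),0))
E
```

```text
t 32.7 tcp [606.16 170.75 213.92] loc [[ 1.58 -1.29  5.22]] F [ 0.23 -0.17  0.12 -0.   -0.04  0.01] fz se 0.1 w 21.545251921748623
yaw 14.22
t 34.2 tcp [606.16 170.75 213.9 ] loc [[ 1.58 -1.29  5.2 ]] F [ 0.18  0.16  0.15  0.02 -0.04  0.01] fz se 0.08 w 21.273499664477974
yaw 14.22
[52.44066046 -0.56931442 -8.59642255] [48.89753895 -0.24326541 13.81079988]
```

Emit:
{"fn": "send_rows", "kwargs": {
  "deltas": [
    [[-0.3,0,0,0,0,0,-1],[0,0,0,0,0,0,-1],[0,0,0,0,0,0,-1],[0,0,0,0,0,0,0.3],[0,0,0,0,0,0,0.3],[0,0,0,0,0,0,0.3],[0,0,0,0,0,0,0.3],[0,0,0,0,0,0,0.3]]
  ]
}}

```text
t: 35.05
tcp_pos: [606.1, 170.7, 214.2]
ee_rot: [0.702, -0.088, 0.702, 0.088]
ft_force: [0.3, 0.8, -0.1]
grip_width: 54.9
```

```bash
python3 - <<'E'
from m import *
avg(3)
f=grab('wrist','w12');C=cloud(f);print(np.nanmean(loc(C[124:176:4,250]),0))
s=grab('scene','s12')
cv2.imwrite('pics/s12z.png',np.hstack([cv2.resize(s['image'][80:200,270:390,::-1],(400,400),interpolation=cv2.INTER_CUBIC),cv2.resize(f['image'][60:360,100:400,::-1],(400,400))]))
E
```

```text
t 35.2 tcp [606.15 170.72 214.21] loc [[ 1.55 -1.27  5.51]] F [-0.13 -0.02  0.19 -0.   -0.01 -0.01] fz se 0.33 w 55.55109999863687
yaw 14.22
[52.45276718 -0.56617755 -8.12060064]
```

View pics/s12z.png

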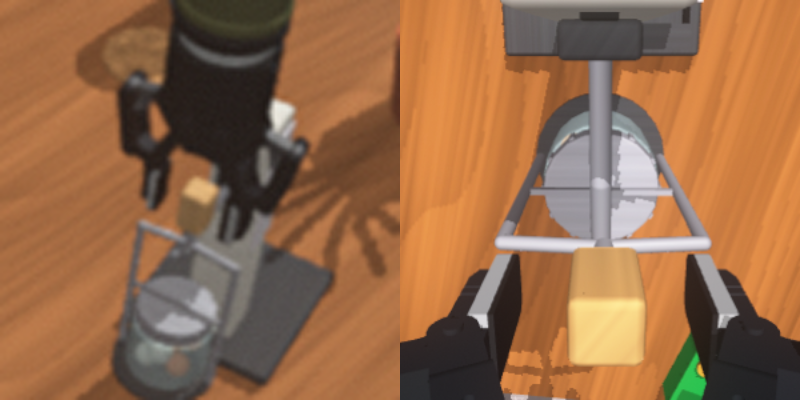

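Released cleanly, with fingers clear on both sides. Retreating straight up.

Emit:
{"fn": "send_rows", "kwargs": {
  "deltas": [
    [[-5,0,0,0,0,0,0.3],[-10,0,0,0,0,0,0.3],[-15,0,0,0,0,0,0.3],[-20,0,0,0,0,0,0.3],[-20,0,0,0,0,0,0.3],[-20,0,0,0,0,0,0.3],[-20,0,0,0,0,0,0.3],[-5,0,0,0,0,0,0.3]]
  ]
}}

```text
t: 36.1
tcp_pos: [607.5, 171.1, 333.1]
ee_rot: [0.704, -0.087, 0.699, 0.088]
ft_force: [0.6, -0.6, 0.6]
grip_width: 55.5
```

Emit:
{"fn": "send_rows", "kwargs": {
  "deltas": [
    [[0,0,0,0,0,0,0.3],[0,0,0,0,0,0,0.3],[0,0,0,0,0,0,0.3],[0,0,0,0,0,0,0.3],[0,0,0,0,0,0,0.3]]
  ]
}}

```text
t: 36.6
tcp_pos: [605.9, 170.7, 328.3]
ee_rot: [0.701, -0.088, 0.702, 0.087]
ft_force: [0.2, -0.1, 0.5]
grip_width: 55.6
```

```bash
python3 - <<'E'
from m import *
G=[]
for i in range(12):
    f=grab('wrist','w13_%d'%i);C=cloud(f);Z=C[...,2];hsv=cv2.cvtColor(f['image'],cv2.COLOR_RGB2HSV).astype(int)
    g=(np.hypot(C[...,0]-605,C[...,1]-169)<60)&(Z>215)&(Z<262)&(hsv[...,1]>60)
    P=loc(C[g]);hk=np.nanmean(loc(C[100:140:4,252]),0);G.append(np.r_[P[P[:,2]>np.percentile(P[:,2],60)].mean(0),hk])
print(np.round(G,1));avg(1)
s=grab('scene','s13')
cv2.imwrite('pics/s13z.png',np.hstack([cv2.resize(s['image'][80:200,270:390,::-1],(400,400),interpolation=cv2.INTER_CUBIC),cv2.resize(f['image'][:,64:448,::-1],(400,400))]))
E
```

```text
[[ 1.6 -2.  40.9 55.9 -1.1 -8.7]
 [ 1.6 -1.8 40.9 55.9 -1.2 -8.9]
 [ 1.7 -1.7 40.8 55.9 -1.3 -9. ]
 [ 1.7 -1.7 40.9 55.8 -1.4 -8.9]
 [ 1.9 -1.6 40.9 55.8 -1.5 -9. ]
 [ 1.8 -1.8 40.8 55.8 -1.5 -8.9]
 [ 1.6 -1.6 40.9 55.8 -1.5 -8.8]
 [ 1.7 -1.5 40.9 55.8 -1.6 -9. ]
 [ 1.9 -1.7 40.9 55.8 -1.6 -8.7]
 [ 1.8 -1.8 40.9 55.8 -1.6 -9.1]
 [ 2.  -1.9 40.9 55.8 -1.6 -9. ]
 [ 2.3 -1.4 40.9 55.8 -1.6 -9.2]]
t 37.25 tcp [606.17 170.74 329.27] loc [[  1.57  -1.29 120.57]] F [ 0.44  1.45 -0.31  0.08 -0.03 -0.  ] fz se 0.0 w 55.417123882618924
yaw 14.22
```

View pics/s13z.png

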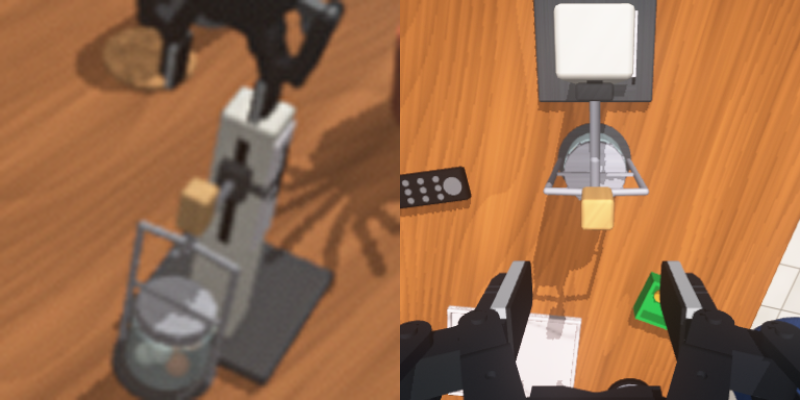

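Carrier hangs still and upright, gripper clear. Handing in.

```bash
python3 - <<'E'
from m import *
print(arm.hand_in())
E
```

```text
the job is handed in; nothing more can be done
None
```

The candy jar is hanging on the scale's hook, and I handed the job in at about 37 s of the 54 s limit. The hand-in reports no verdict.

**What I did:** I took the carrier by its wooden grip and threaded the bail over the hook. I then lowered it in small steps, averaging the wrist force at each one. The jar weighs about 4.5 N (0.45 kg), and the hook came down about 22 mm, well inside the marked scale. I let go when the averaged vertical force was about +0.1 N, after a last 0.3 mm trim up. Then I opened the fingers part-way and retreated straight up.

**Last checks:**
- **Stillness:** over 12 wrist frames after letting go, the grip's height stayed within 0.1 mm. Its sideways reading scattered by 0.6–0.7 mm.
- **Upright and clear:** the last pictures show the jar upright and the gripper about 80 mm above the grip.
- **Bystanders:** I never moved near the bell, remote or key holder. I did not measure their positions again at the end.

**What disagreed:**
- **Sideways force:** while centring the bail in the saddle, the sideways force briefly reached about 4 N. I brought it back to about 0.2 N before letting go.
- **Noisy force readings:** single readings scatter by about 0.5 N, so the balance rests on averages good to about 0.1 N.
- **Hook position:** the hook read about 0.5 mm higher in the picture taken just after release (including the 0.3 mm trim). It read about 0.7 mm lower again after the retreat, which is within camera error.

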